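# Clear the angled punch rests and put both punches where they belong

## Task

The two angled rod rests on the bench are wrongly filled. Take the screwdriver off the short rest and lay it flat inside the steel tray, move the stubby punch from the long rest to the short rest, and put the slender punch that lies on the bench on the long rest. Each punch must lie along both rods with its nose up the slope and its flat end down against the stop plate; leave the lids, tin, matchbox and everything else on the bench where they stand.

Things in the scene. Friction and masses are not known exactly. Their poses are not given: they have to be found in the camera images.
- long_rest: Longer fixed angled rest: two steel rods (6 mm thick, 105 mm long, axes 14 mm apart) rising at 35 degrees towards its own +x, with a stop plate 24 mm wide square to them at the low end, 24 mm above the rods' axes; thin legs, foot 122 x 64 x 8 mm. Origin: under the foot's centre, z up. Rod axes run from the stop's face at x -43, z 40 mm to x +43, z 100. The two rests may swap sides.
- long_seat (a point): Point fixed on the long rest where the middle of the slender punch's axis belongs (55 mm up the slope from the stop's face, 11 mm out from the plane of the rods' axes); its axes are those of the rest (not tilted).
- short_rest: Shorter fixed angled rest, same make and slope (35 degrees, rising to its own +x): rods 6 mm thick, 70 mm long, axes 20 mm apart; stop plate 30 mm wide, 24 mm above the rods' axes; foot 93 x 64 x 8 mm. Origin: under the foot's centre, z up. Rod axes run from the stop's face at x -29, z 40 mm to x +29, z 80.
- short_seat (a point): Point fixed on the short rest where the middle of the stubby punch's axis belongs (35 mm up the slope from the stop's face, 14 mm out from the plane of the rods' axes); axes as the rest.
- stubby_punch: Short thick turned steel punch, light grey, 70 mm long, 28 mm diameter, about 0.3 kg; a thick cylinder at the flat end and a thinner tapered nose. Own +y points from the nose to the flat end. Starts on the long rest, nose up the slope, flat end at the stop. Origin on its skin, at mid-length.
- stubby_mid (a point): Middle of the stubby punch's axis (axes as the punch: -y towards the nose). Grip about 8 mm towards the flat end from here.
- slender_punch: Long slim turned steel punch, dark grey, 110 mm long, 20 mm diameter, about 0.25 kg; thick cylinder at the flat end, tapered nose. Own +y points from the nose to the flat end. Starts lying on the open bench in front of the rests, nose more or less away from the robot. Origin on its skin, at mid-length.
- slender_mid (a point): Middle of the slender punch's axis (axes as the punch: -y towards the nose). Grip about 12 mm towards the flat end from here.
- screwdriver: Screwdriver with a yellow handle, 170 mm long, about 0.11 kg; handle 90 mm long, 29 mm thick, thin blade. Own +y points from the blade to the handle's end. Starts on the short rest, handle end at the stop, blade up the slope past the rods. Origin on its skin at mid-length.
- handle_mid (a point): Middle of the screwdriver's handle, on the axis: the place to grip (axes as the screwdriver: -y towards the blade).
- blade_tip (a point): Tip of the screwdriver's blade, on the axis, 125 mm from handle_mid.
- tray: Fixed open sheet-steel tray, 225 mm (own x) by 125 mm (own y), 32 mm high, with a rolled rim 6 mm thick; inside 219 x 119 mm, inner floor 3 mm above the bench. Origin: under its centre, at bench height; its long side runs roughly away from the robot.
- matchbox: Small yellow-brown matchbox, 36 x 52 x 14 mm, on the bench in front, at the right by the vice: leave it alone. Origin under its centre.
- lid: White stepped kettle lid, 101 mm across, 53 mm high, on the bench in front, at the left by the tray: leave it alone. Origin under its centre.
- tin: Yellow tin, 72 mm across, 77 mm high, behind the rests: leave it alone. Origin under its centre.

How it is judged (in metres and radians):
At the end, for the whole second after the job is handed in: The screwdriver lies flat, wholly inside the tray; the middle of each punch's axis is within 8 mm of its seat point (stubby: short rest, slender: long rest), its axis within 7 degrees of the rods' slope, nose up; all three at rest (x of handle_mid in the frame of tray between -0.1095 and 0.1095 m and y of handle_mid in the frame of tray between -0.0595 and 0.0595 m and z of each of handle_mid, blade_tip in the frame of tray below 0.04 m and x of blade_tip in the frame of tray between -0.1095 and 0.1095 m and y of blade_tip in the frame of tray between -0.0595 and 0.0595 m and linear speed of each of screwdriver, stubby_punch, slender_punch below 0.02 m/s and distance between stubby_mid and short_seat below 0.008 m and angle between stubby_mid's own y axis and vertical between 2.06 and 2.3 rad and distance between slender_mid and long_seat below 0.008 m and angle between slender_mid's own y axis and vertical between 2.06 and 2.3 rad); the robot touches nothing.
It fails at once if the kettle lid, the matchbox or the tin is shifted by more than 20 mm (distance of any of matchbox, lid, tin from where it was at the start of the episode above 0.02 m).
It also fails if it takes over 67 s, if anything falls off the work surface, if the arm or the gripper's body presses on something with over 40 N, if the wrist force passes 120 N, or if a joint passes its speed limit or range.

## Robot

A 6-joint arm with a two-finger parallel gripper is mounted at the origin on a cart in front of the work surface, level with it; the furniture and walls round the work are solid. World frame = base frame: x ahead of the robot, y to its left, z up, the work surface at z = 0. Lengths are in mm, angles in rad, forces in N, time in s.
With the tool pointing down it reaches from about 375 to 750 mm from the base axis. Payload 9 kg.
Tool frame: the origin (TCP) lies midway between the tips of the shut fingers; the grasp point (between the pads) lies 19 mm behind it; z points along the fingers, y is the line along which they close (so a half turn about z gives the same grasp; the last joint's range is limited). The gripper opens to 85 mm and grips with 20 to 120 N. Pads are 22 mm wide; open, the fingers measure 114 mm over their backs; the gripper's body (76 mm by 85 mm) begins 54 mm behind the grasp point. The pads swing forward as they close: fully open they stand 13 mm farther back than shut.
Start: joints at [1.128, 0.104, 0.097, 1.564, 0, 1.353], TCP at [133.749, 584.934, 231.331] pointing down, gripper open.
Joint ranges: [-2.99, 2.99], [-0.84, 1.86], [-1.1, 1.16], [-1.84, 2.11], [-1.51, 1.56], [-3.14, 3.14]. Speed limits (rad/s): [2.22, 2.22, 2.57, 3.14, 3.14, 3.14].

## Interface

Orientations are given as a unit quaternion [w, x, y, z].
In Python, from bench import bot gives the robot as it stands.
- The arm moves only by the shell command python3 -m jog 'ROWS' [OPENING]. ROWS is JSON, one flat list of numbers, 6 for each row, row after row: the shift along the tool's x, y, z in m, then the turn, a rotation vector about the tool's x, y, z in degrees. A call has exactly 8 rows; each row is the pose to reach, as a shift and turn from the pose commanded when the call began, along the tool's axes at that moment; what a row does not reach only later rows make up. A row lasts 1/10 s, in which the tool goes at most 50 mm and 8.59 degrees, less where a joint would pass 70% of its speed; a pose out of reach is approached as far as the arm can. A call with a gripper value outside its range is refused whole. OPENING is the closure, from 0 (fully open) to 1 (shut), set as the call begins (- or left out, the last holds). The fingers move at their own pace and stop on an object; the grip force is fixed at half the most. Time passes only in rows, so rows that repeat a pose let the fingers close, or fill a call up. It gives the time, the measured TCP pose, the force, the opening and the grip force at its end, in the units of the state.
- bot.get_obs(): the state, without advancing time (a new reading comes with each control period).
- bot.capture(name): name is "scene" or "top" or "wrist"; returns a dict with "image" (480x640x3 uint8, red, green, blue), "fov_y" (degrees; the focal length in pixels is half the picture's height over the tangent of half this angle, whatever the lens; pixels are square), "cx", "cy" (the principal point, pixels), "R" (3x3) and "t" (3): a world point X has camera coordinates R X + t. Camera axes: x right, y down, z forward; pixel columns grow to the right and rows downward; lengths in mm; the calibration is good to about 2 mm. A picture is of the moment at which its call begins. There is no depth.
- bot.hand_in(): hands the job in; it is judged then, once.
The state is a dict: "clock": time; "qpos": joint angles; "qvel": joint speeds; "effort": joint torques, N m; "position": TCP position; "ee_rot": TCP orientation; "ft_force": force on the tool from outside, world axes, zero at the start; "torque": the same for the moment, N m; "finger_gap": opening from 0.0 (shut) to 1.0 (fully open); "grip_force": force on a finger pad.
Only numpy, scipy, OpenCV 4.12 (cv2) and the standard library are available. Lean on these libraries where they do the work, as an engineer would, in place of code of your own. Each camera call takes 0.05 s, during which the arm holds its last target. There are 200 camera calls.

## Working session

There is one attempt and no reset: what is moved stays moved. The work goes in short steps, Python scripts to look and compute and a shell command to move; the robot and the scene stay as the last step left them, time stands still between calls to the robot, and variables do not carry over. Pictures are saved under pics/ and viewed, at most 12 in all, crops included, and the job is handed in when it is done.

```bash
ls; mkdir -p pics
python3 - <<'E'
from bench import bot
import cv2,pickle
o=bot.get_obs(); print(o)
for n in("scene","top"):
    c=bot.capture(n); pickle.dump(c,open(f"{n}.pkl","wb")); cv2.imwrite(f"pics/{n}0.png",c["image"][:,:,::-1]); print(n,c["fov_y"],c["cx"],c["cy"],c["R"],c["t"])
E
```

```text
pics
{'clock': 0.0, 'qpos': array([ 1.12830070e+00,  1.04712936e-01,  9.64782926e-02,  1.56390661e+00,
       -1.49813403e-05,  1.35311384e+00]), 'qvel': array([ 1.31680894e-03,  4.16459922e-05, -1.53880762e-03,  3.10951812e-04,
       -9.01648884e-04,  1.05572080e-03]), 'effort': array([ 1.72210643e-03, -5.56950903e+01,  5.03634131e+01,  1.76758342e-02,
       -3.48896829e-04,  7.09055001e-06]), 'position': array([133.59312491, 584.59592601, 230.51931151]), 'ee_rot': array([-2.10876883e-04,  1.12169977e-01,  9.93688806e-01, -6.38585687e-04]), 'ft_force': array([ 0.31924754,  0.4578    , -0.39079638]), 'torque': array([0.01424224, 0.01154563, 0.01799007]), 'grip_force': 0.0, 'finger_gap': 1.0003630537693367}
scene 47.70015793431058 309.91856613968724 236.0866441442059 [[ 0.60444947 -0.79659516 -0.00877472]
 [-0.62766931 -0.46942928 -0.62102125]
 [ 0.49058341  0.38088359 -0.78374461]] [-378.66171899  438.93397166  880.99854375]
top 53.19548228132067 319.24125285003237 244.18563496254586 [[ 0.00616609 -0.99996756 -0.00518239]
 [-0.97987946 -0.00500816 -0.19952733]
 [ 0.1994949   0.00630842 -0.97987856]] [-15.59984419 618.24740514 976.80520874]
```

View pics/scene0.png

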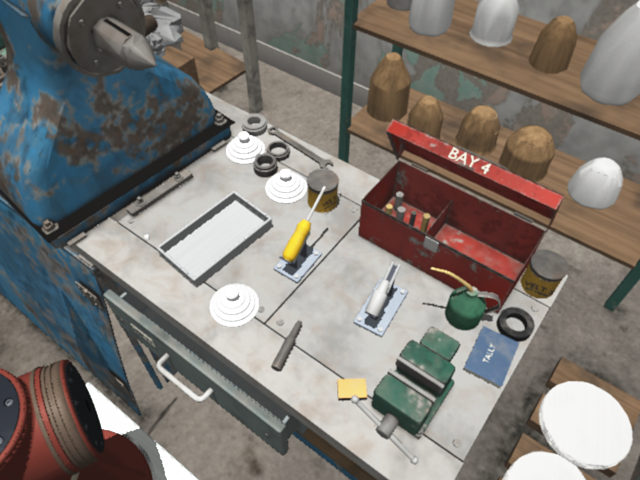

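View pics/top0.png

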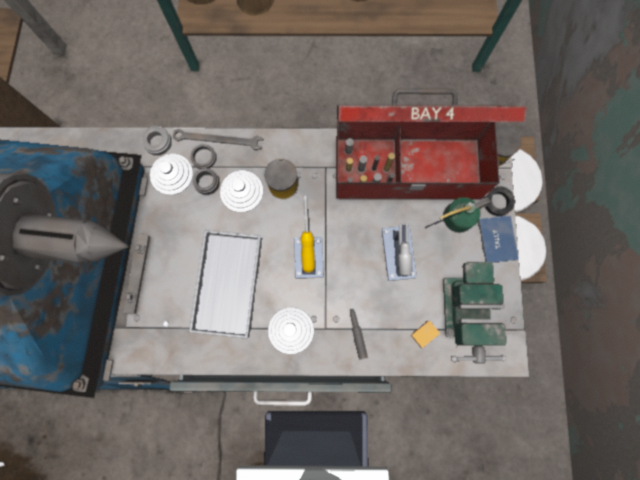

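The scene view shows the screwdriver on the left rest (297,240), the stubby punch on the right rest (380,297), the slender punch at (287,345) and the tray at (215,237). In the top view they are at (307,252), (403,257), (358,333) and (227,284). Next I'll zoom in.

```bash
cat > h.py <<'E'
import numpy as np,cv2,pickle
from scipy.spatial.transform import Rotation as Ro
def f(c): return 240/np.tan(np.radians(c["fov_y"]/2))
def ray(c,u,v):
    d=c["R"].T@np.array([(u-c["cx"])/f(c),(v-c["cy"])/f(c),1]); return -c["R"].T@c["t"],d/np.linalg.norm(d)
def onz(c,u,v,z):
    o,d=ray(c,u,v); return o+d*(z-o[2])/d[2]
def proj(c,X):
    p=c["R"]@np.array(X)+c["t"]; return np.array([c["cx"],c["cy"]])+f(c)*p[:2]/p[2]
def tri(rs):
    A=sum(np.eye(3)-np.outer(d,d) for o,d in rs); b=sum((np.eye(3)-np.outer(d,d))@o for o,d in rs)
    return np.linalg.solve(A,b)
def toolR(yaw,pitch):
    # tool z = down tilted by pitch towards heading yaw; tool y closing axis perpendicular to heading (horizontal)
    h=np.array([np.cos(yaw),np.sin(yaw),0]); z=np.sin(pitch)*h-np.cos(pitch)*np.array([0,0,1])
    y=np.cross([0,0,1.],h); x=np.cross(y,z); return np.c_[x,y,z]
def shift(o,P,R):
    "shift (m) and turn (deg) in tool axes from obs o to TCP P(mm),R; picks nearer half turn"
    q=o["ee_rot"]; R0=Ro.from_quat([q[1],q[2],q[3],q[0]])
    out=[]
    for k in(0,np.pi):
        rv=(R0.inv()*Ro.from_matrix(R)*Ro.from_euler('z',k)).as_rotvec(degrees=True); out.append(rv)
    out.sort(key=np.linalg.norm)
    return np.round(R0.inv().apply(np.array(P)-o["position"])/1000,4),[np.round(r,1) for r in out]
E
python3 - <<'E'
import cv2
a=cv2.imread('pics/top0.png')[190:370,185:445]; cv2.imwrite('pics/topc.png',cv2.resize(a,None,fx=3,fy=3,interpolation=2))
a=cv2.imread('pics/scene0.png')[180:380,150:416]; cv2.imwrite('pics/scc.png',cv2.resize(a,None,fx=3,fy=3,interpolation=2))
E
```

```text
(no output)
```

View pics/topc.png

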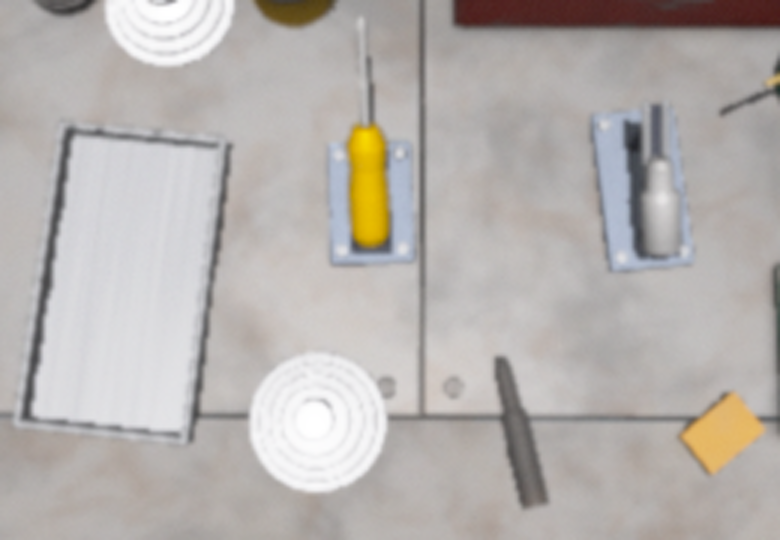

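View pics/scc.png

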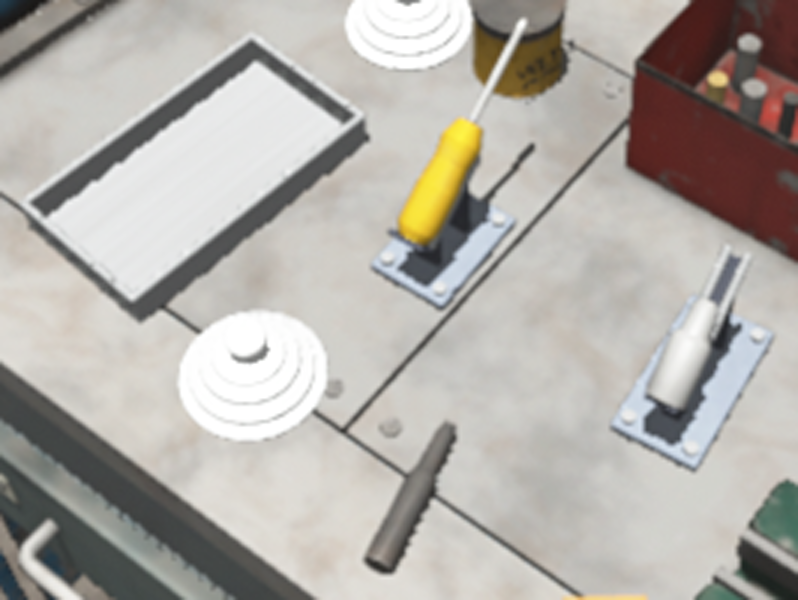

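The crops show the rest feet in pale blue, with corners at about (330,140)-(415,265) and (592,112)-(692,270). The tray rim corners are (62,122), (232,140), (190,440) and (17,425). The slender punch runs from its nose at (500,358) to its flat end at (534,504).

Run:
```python
from h import *
from bench import bot
T=pickle.load(open('top.pkl','rb'));S=pickle.load(open('scene.pkl','rb'))
def m(c):
    i=c["image"].astype(int); return ((i[:,:,2]-i[:,:,0]>18)&(i[:,:,2]>120)).astype(np.uint8)
boxes={'T':[(T,(290,225,330,285)),(T,(375,220,425,285))],'S':[(S,(265,230,330,290)),(S,(345,250,415,340))]}
for k,L in boxes.items():
    for c,(a,b,d,e) in L:
        M=m(c)[b:e,a:d]; v,u=np.nonzero(M)
        P=np.float32([onz(c,x+a,y+b,8)[:2] for x,y in zip(u,v)])
        print(k,len(P),cv2.minAreaRect(cv2.convexHull(P)))
c=lambda x,y:(185+x/3,190+y/3)
r=np.array([onz(T,*c(*p),32) for p in[(62,122),(232,140),(190,440),(17,425)]]); print('tray',r.round(1),r.mean(0).round(1))
s=lambda x,y:(150+x/3,180+y/3)
r=np.array([onz(S,*s(*p),32) for p in[(253,37),(368,122),(142,305),(27,205)]]); print('trayS',r.round(1),r.mean(0).round(1))
n,e=tri([ray(T,*c(500,358)),ray(S,*s(449,428))]),tri([ray(T,*c(534,504)),ray(S,*s(380,560))]);print('slender',n,e,np.linalg.norm(n-e))
for nm,a,b in[('handle low',(371,240),(412,230)),('handle top',(366,128),(463,128)),('tip',(361,20),(523,22)),('stub low',(660,250),(670,390)),('stubnose',(655,162),(710,290)),]:
    print(nm,tri([ray(T,*c(*a)),ray(S,*s(*b))]).round(1))
print('lid',onz(T,*c(318,421),20),'tin',onz(T,282,178,77))
w=bot.capture("wrist"); print(w["fov_y"]); o=bot.get_obs()
q=o["ee_rot"];R0=Ro.from_quat([q[1],q[2],q[3],q[0]])
print('cam in tool',R0.inv().apply(-w["R"].T@w["t"]-o["position"]),'axis',R0.inv().apply(w["R"][2]))
```

```text
T 455 ((598.95556640625, 12.524604797363281), (90.18576049804688, 61.17329025268555), 0.9316183924674988)
T 584 ((611.17822265625, -192.30081176757812), (119.69976806640625, 61.84634017944336), 5.808191776275635)
S 382 ((598.14453125, 11.846731185913086), (92.1552505493164, 62.07946014404297), 1.451109528541565)
S 702 ((609.97802734375, -192.826416015625), (120.57596588134766, 62.49046325683594), 5.853607654571533)
tray [[654.2 243.6  32. ]
 [641.  115.7  32. ]
 [420.8 139.2  32. ]
 [430.7 264.   32. ]] [536.7 190.6  32. ]
trayS [[651.  239.7  32. ]
 [638.1 112.9  32. ]
 [419.8 132.4  32. ]
 [431.9 259.1  32. ]] [535.2 186.   32. ]
slender [481.9178783  -84.56414404   6.35472213] [ 378.16861889 -108.95419625   13.57412152] 106.82182923312948
handle low [562.2   9.6  63.1]
handle top [632.9  15.1 101.3]
tip [698.6  16.  149.5]
stub low [ 558.2 -198.3   65.4]
stubnose [ 613.5 -189.3  104.6]
lid [435.07376595  48.51133863  20.        ] tin [763.44536575  70.61117749  77.        ]
67.69031650836689
cam in tool [  72.80649581   -0.4725697  -142.87430377] axis [-2.84906284e-01 -9.11656397e-04  9.58554943e-01]
```

```bash
cat > plan.py <<'E'
import sys
from h import *
from bench import bot
r=np.radians
def rest(o,yaw,x0,up,out):
    a=r(35); x=x0+up*np.cos(a)-out*np.sin(a); z=40+up*np.sin(a)+out*np.cos(a)
    return np.array([o[0]+x*np.cos(r(yaw)),o[1]+x*np.sin(r(yaw)),z])
SH=((598.5,12.2),1.2,-29); LO=((610.6,-192.6),5.8,-43)
# name: axis point, yaw deg, pitch deg
G={'drv':(rest(*SH,45,14.4),1.2,35),'tray':(np.array([497,190,17.5]),-5.4,0),
 'stub':(rest(*LO,27,15.5),5.8,35),'stubput':(rest(*SH,27,14),1.2,35),
 'slen':(np.array([418.5,-99.6,10]),13.2,0),'slenput':(rest(*LO,43,11),5.8,35)}
def go(name,depth,back=0,up=0,o=None):
    P,y,p=G[name]; R=toolR(r(y),r(p)); T=P+R[:,2]*(depth-back)+[0,0,up]
    o=o or bot.get_obs(); print(name,back,up,'TCP',T.round(1),*shift(o,T,R)); return R,T
def show():
    o=bot.get_obs(); print(round(o["clock"],2),o["position"].round(1),o["ft_force"].round(1),round(o["finger_gap"],3),round(o["grip_force"],1),o["qpos"].round(2))
if __name__=='__main__':
    show()
    n,d,b,u=sys.argv[1],*map(float,sys.argv[2:5]); go(n,d,b,u)
E
python3 - <<'E'
from plan import *
o=bot.get_obs(); R0=toolR(0,0)
print(shift(o,[335,200,270],R0))
R,T=go('drv',10,70)
E
```

```text
(array([-0.282 , -0.3301, -0.039 ]), [array([ -0.1,  -0. , -12.9]), array([-0.000e+00,  1.000e-01,  1.671e+02])])
drv 70 0 TCP [563.7  11.5 126.8] [-0.547  -0.4628  0.1043] [array([ -4.4, -34.8, -13.6]), array([-50.1,   6.3, 158.8])]
```

```bash
python3 -m jog '[-0.282,-0.33,-0.039,0,0,-12.9,-0.282,-0.33,-0.039,0,0,-12.9,-0.282,-0.33,-0.039,0,0,-12.9,-0.282,-0.33,-0.039,0,0,-12.9,-0.282,-0.33,-0.039,0,0,-12.9,-0.282,-0.33,-0.039,0,0,-12.9,-0.282,-0.33,-0.039,0,0,-12.9,-0.282,-0.33,-0.039,0,0,-12.9]' 0.35; python3 plan.py drv 10 70 0
```

```text
clock: 0.95
position: [318.7, 230.7, 267.2]
ee_rot: [0.0, -0.0, 1.0, 0.0]
ft_force: [1.3, 0.2, -0.4]
finger_gap: 0.65
grip_force: 0.0
0.95 [318.7 230.7 267.2] [ 1.3  0.2 -0.4] 0.65 0.0 [ 0.29 -0.52 -0.38  1.71  0.    0.29]
drv 70.0 0.0 TCP [563.7  11.5 126.8] [-0.2448 -0.2194  0.1405] [array([ -0.3, -35. ,  -1.1]), array([-53.7,   0.5, 170.6])]
```

```bash
python3 -m jog '[-0.245,-0.219,0.14,0,-35,-1.1,-0.245,-0.219,0.14,0,-35,-1.1,-0.245,-0.219,0.14,0,-35,-1.1,-0.245,-0.219,0.14,0,-35,-1.1,-0.245,-0.219,0.14,0,-35,-1.1,-0.245,-0.219,0.14,0,-35,-1.1,-0.245,-0.219,0.14,0,-35,-1.1,-0.245,-0.219,0.14,0,-35,-1.1]'; python3 plan.py drv 10 0 0
python3 - <<'E'
from plan import *
w=bot.capture("wrist"); cv2.imwrite("pics/w1.png",w["image"][:,:,::-1]); pickle.dump(w,open('w1.pkl','wb'))
for X in (rest(*SH,45,14.4),rest(*SH,0,14.4),rest(*SH,90,14.4),rest(*SH,-0,24)): print(proj(w,X).round(0))
E
```

```text
clock: 1.75
position: [568.6, 9.3, 121.9]
ee_rot: [0.295, -0.007, 0.955, -0.0]
ft_force: [0.5, -0.1, -0.4]
finger_gap: 0.651
grip_force: 0.0
1.75 [568.6   9.3 121.9] [ 0.5 -0.1 -0.4] 0.651 0.0 [-0.31 -0.84 -0.98  0.85  0.18 -0.27]
drv 0.0 0.0 TCP [603.8  12.3  69.4] [0.0004 0.0028 0.0632] [array([-0.4, -0.7, -0.2]), array([ -1.1,   0.7, 179.8])]
[325. 264.]
[325. 187.]
[325. 333.]
[325. 189.]
```

View pics/w1.png

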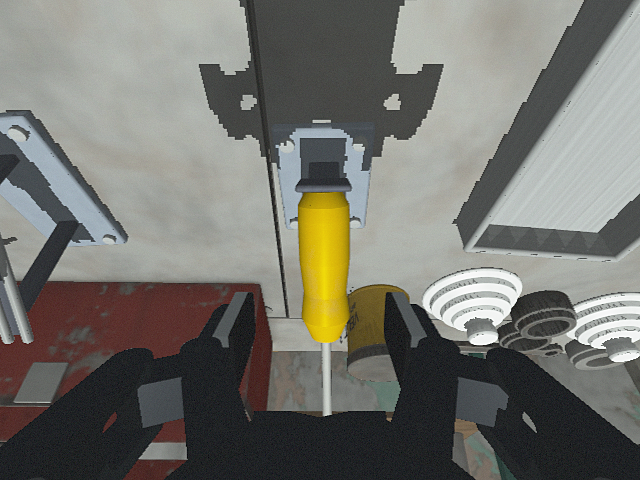

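The wrist view shows the yellow handle on its predicted axis, centred at (325,264) against a prediction of (325,264), and lying between the fingers. I'll advance and grip.

```bash
python3 -m jog '[0,0.003,0.025,-0.4,-0.7,0,0,0.003,0.045,-0.4,-0.7,0,0,0.003,0.063,-0.4,-0.7,0,0,0.003,0.063,-0.4,-0.7,0,0,0.003,0.063,-0.4,-0.7,0,0,0.003,0.063,-0.4,-0.7,0,0,0.003,0.063,-0.4,-0.7,0,0,0.003,0.063,-0.4,-0.7,0]'; python3 plan.py drv 10 0 0
```

```text
clock: 2.6
position: [606.5, 16.8, 75.9]
ee_rot: [0.304, -0.011, 0.953, 0.004]
ft_force: [0.6, -0.8, -0.6]
finger_gap: 0.651
grip_force: 0.0
2.6 [606.5  16.8  75.9] [ 0.6 -0.8 -0.6] 0.651 0.0 [-0.28 -0.65 -0.97  0.66  0.17 -0.25]
drv 0.0 0.0 TCP [603.8  12.3  69.4] [ 0.006  -0.0045  0.0037] [array([0.1, 0.4, 0.1]), array([-7.000e-01,  1.000e-01, -1.799e+02])]
```

```bash
python3 -m jog '[0.006,-0.0045,0.004,0,0.4,0,0.006,-0.0045,0.004,0,0.4,0,0.006,-0.0045,0.004,0,0.4,0,0.006,-0.0045,0.004,0,0.4,0,0.006,-0.0045,0.004,0,0.4,0,0.006,-0.0045,0.004,0,0.4,0,0.006,-0.0045,0.004,0,0.4,0,0.006,-0.0045,0.004,0,0.4,0]'; python3 plan.py drv 10 0 0
python3 -m jog '[0,0,0,0,0,0,0,0,0,0,0,0,0,0,0,0,0,0,0,0,0,0,0,0,0,0,0,0,0,0,0,0,0,0,0,0,0,0,0,0,0,0,0,0,0,0,0,0]' 1;python3 plan.py drv 10 0 100;python3 plan.py tray 10 0 60
```

```text
clock: 3.4
position: [603.7, 12.3, 68.1]
ee_rot: [0.3, -0.011, 0.954, 0.004]
ft_force: [0.7, -0.3, -0.1]
finger_gap: 0.653
grip_force: 0.0
3.4 [603.7  12.3  68.1] [ 0.7 -0.3 -0.1] 0.653 0.0 [-0.29 -0.64 -0.97  0.66  0.18 -0.26]
drv 0.0 0.0 TCP [603.8  12.3  69.4] [-0.0009  0.     -0.001 ] [array([ 0.1, -0.1,  0.1]), array([ 1.000e-01,  1.000e-01, -1.799e+02])]
clock: 4.2
position: [603.6, 12.4, 68.3]
ee_rot: [0.3, -0.011, 0.954, 0.004]
ft_force: [-7.0, 0.8, 5.1]
finger_gap: 0.319
grip_force: 58.4
4.2 [603.6  12.4  68.3] [-7.   0.8  5.1] 0.319 58.4 [-0.29 -0.65 -0.97  0.66  0.18 -0.26]
drv 0.0 100.0 TCP [603.8  12.3 169.4] [-0.0581 -0.0001 -0.0828] [array([ 0.1, -0.1,  0.1]), array([ 1.000e-01,  2.000e-01, -1.799e+02])]
4.2 [603.6  12.4  68.3] [-7.   0.8  5.1] 0.319 58.4 [-0.29 -0.65 -0.97  0.66  0.18 -0.26]
tray 0.0 60.0 TCP [497.  190.   67.5] [ 0.0845  0.18   -0.0579] [array([ 2.1, 34.9,  6.5]), array([ -52.1,    3.1, -165.6])]
```

```bash
python3 -m jog '[-0.02,0,-0.028,0,0,0,-0.035,0,-0.05,0,0,0,-0.046,0,-0.066,0,0,0,0.078,0.18,-0.066,2.1,34.9,6.5,0.078,0.18,-0.066,2.1,34.9,6.5,0.078,0.18,-0.066,2.1,34.9,6.5,0.078,0.18,-0.066,2.1,34.9,6.5,0.078,0.18,-0.066,2.1,34.9,6.5]'; python3 plan.py tray 10 0 60;  python3 - <<'E'
from plan import *
w=bot.capture("scene"); cv2.imwrite("pics/s2.png",w["image"][60:400,:500,::-1])
E
```

```text
clock: 5.0
position: [496.3, 192.0, 74.7]
ee_rot: [-0.005, 0.047, 0.999, -0.001]
ft_force: [0.4, 0.3, -1.6]
finger_gap: 0.32
grip_force: 61.1
5.0 [496.3 192.   74.7] [ 0.4  0.3 -1.6] 0.32 61.1 [ 0.12 -0.06 -0.35  1.29  0.    0.22]
tray 0.0 60.0 TCP [497.  190.   67.5] [-0.001  -0.0019  0.0072] [array([-0.1, -0.5,  0. ]), array([   0.9,   -0.2, -180. ])]
```

View pics/s2.png

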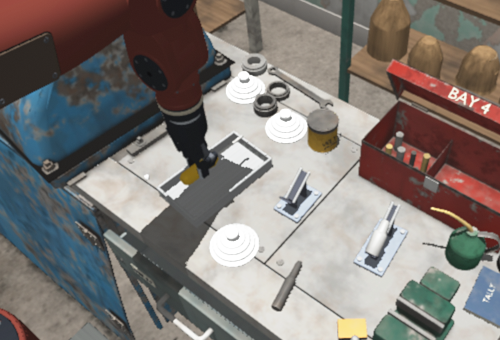

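The picture shows the screwdriver held level over the tray, with its handle at about (190,175). The short rest is empty and the lids are undisturbed. Now I'll lower and release it.

```bash
python3 -m jog '[-0.001,-0.001,0.03,0,-0.5,0,-0.001,-0.001,0.05,0,-0.5,0,-0.001,-0.001,0.062,0,-0.5,0,-0.001,-0.001,0.066,0,-0.5,0,-0.001,-0.001,0.066,0,-0.5,0,-0.001,-0.001,0.066,0,-0.5,0,-0.001,-0.001,0.066,0,-0.5,0,-0.001,-0.001,0.066,0,-0.5,0]'; python3 -m jog '[0,0,0,0,0,0,0,0,0,0,0,0,0,0,0,0,0,0,0,0,0,0,0,0,0,0,-0.03,0,0,0,0,0,-0.08,0,0,0,0,0,-0.12,0,0,0,0,0,-0.12,0,0,0]' 0.4; python3 plan.py stub 10 70 0
```

```text
clock: 5.85
position: [499.4, 188.9, 12.5]
ee_rot: [0.005, 0.047, 0.999, -0.0]
ft_force: [0.0, 0.1, -1.5]
finger_gap: 0.319
grip_force: 61.1
clock: 6.65
position: [501.0, 189.4, 138.1]
ee_rot: [0.009, 0.047, 0.999, 0.0]
ft_force: [0.8, -0.6, 0.8]
finger_gap: 0.599
grip_force: 0.0
6.65 [501.  189.4 138.1] [ 0.8 -0.6  0.8] 0.599 0.0 [ 0.12 -0.11 -0.29  1.38 -0.    0.21]
stub 70.0 0.0 TCP [ 546.7 -199.1  117.3] [-0.0818 -0.3825  0.0215] [array([ -3.4, -33.9, -10.9]), array([-49.5,   5. , 161.8])]
```

```bash
python3 -m jog '[-0.093,-0.383,0.038,-3.4,-33.9,-10.9,-0.093,-0.383,0.038,-3.4,-33.9,-10.9,-0.093,-0.383,0.038,-3.4,-33.9,-10.9,-0.093,-0.383,0.038,-3.4,-33.9,-10.9,-0.093,-0.383,0.038,-3.4,-33.9,-10.9,-0.093,-0.383,0.038,-3.4,-33.9,-10.9,-0.093,-0.383,0.038,-3.4,-33.9,-10.9,-0.093,-0.383,0.038,-3.4,-33.9,-10.9]'; python3 plan.py stub 8 50 0
python3 - <<'E'
from plan import *
w=bot.capture("wrist"); cv2.imwrite("pics/w3.png",w["image"][:,:,::-1]); pickle.dump(w,open('w3.pkl','wb'))
for a in (0,27,70): print(proj(w,rest(*LO,a,15.5)).round(0))
t=bot.capture("top"); cv2.imwrite("pics/t3.png",cv2.resize(t["image"][190:370,185:305,::-1],None,fx=2,fy=2))
E
```

```text
clock: 7.45
position: [552.5, -151.7, 98.2]
ee_rot: [0.296, -0.048, 0.954, 0.015]
ft_force: [0.2, -0.3, 0.7]
finger_gap: 0.597
grip_force: 0.0
7.45 [ 552.5 -151.7   98.2] [ 0.2 -0.3  0.7] 0.597 0.0 [-0.73 -0.66 -0.9   0.89  0.43 -0.74]
stub 50.0 0.0 TCP [ 557.  -198.   102.6] [-0.0023 -0.0466 -0.0037] [array([-0. , -0.5,  0. ]), array([ 7.0e-01, -1.0e-01, -1.8e+02])]
[231. 231.]
[235. 279.]
[240. 348.]
```

View pics/w3.png

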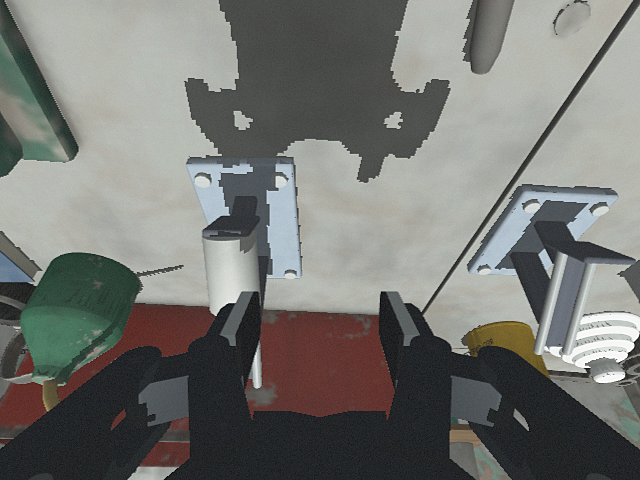

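View pics/t3.png

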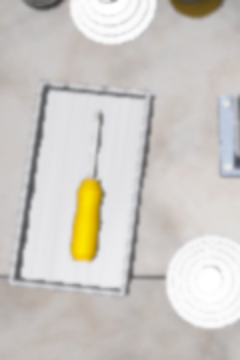

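The wrist view shows the stubby punch on its predicted axis, about (232,260), with the tool still 46 mm to its left. The top view shows the screwdriver wholly inside the tray, from (85,255) to (99,115).

```bash
python3 -m jog '[-0.002,-0.047,-0.004,0,-0.5,0,-0.002,-0.047,-0.004,0,-0.5,0,-0.002,-0.047,-0.004,0,-0.5,0,-0.002,-0.047,0.02,0,-0.5,0,-0.002,-0.047,0.03,0,-0.5,0,-0.002,-0.047,0.03,0,-0.5,0,-0.002,-0.047,0.03,0,-0.5,0,-0.002,-0.047,0.03,0,-0.5,0]'; python3 plan.py stub 8 0 0
```

```text
clock: 8.35
position: [576.9, -194.5, 76.9]
ee_rot: [0.301, -0.049, 0.952, 0.015]
ft_force: [0.3, -0.4, -0.4]
finger_gap: 0.598
grip_force: 0.0
8.35 [ 576.9 -194.5   76.9] [ 0.3 -0.4 -0.4] 0.598 0.0 [-0.77 -0.47 -0.82  0.8   0.45 -0.77]
stub 0.0 0.0 TCP [ 585.5 -195.1   61.6] [ 0.0017 -0.0015  0.0174] [array([-0. ,  0. ,  0.1]), array([-0.000e+00, -1.000e-01, -1.799e+02])]
```

```bash
python3 -m jog '[0.002,-0.0015,0.01,0,0,0,0.002,-0.0015,0.017,0,0,0,0.002,-0.0015,0.017,0,0,0,0.002,-0.0015,0.017,0,0,0,0.002,-0.0015,0.017,0,0,0,0.002,-0.0015,0.017,0,0,0,0.002,-0.0015,0.017,0,0,0,0.002,-0.0015,0.017,0,0,0]'; python3 plan.py stub 8 0 0; python3 -m jog '[0,0,0,0,0,0,0,0,0,0,0,0,0,0,0,0,0,0,0,0,0,0,0,0,0,0,0,0,0,0,0,0,0,0,0,0,0,0,0,0,0,0,0,0,0,0,0,0]' 1;python3 plan.py stub 8 0 0;python3 plan.py stubput 8 50 0
```

```text
clock: 9.15
position: [585.0, -195.4, 61.1]
ee_rot: [0.3, -0.049, 0.952, 0.015]
ft_force: [0.8, -0.6, -0.3]
finger_gap: 0.599
grip_force: 0.0
9.15 [ 585.  -195.4   61.1] [ 0.8 -0.6 -0.3] 0.599 0.0 [-0.76 -0.42 -0.82  0.75  0.45 -0.76]
stub 0.0 0.0 TCP [ 585.5 -195.1   61.6] [-0.0008  0.0002 -0.0001] [array([-0. ,  0. ,  0.1]), array([  -0. ,   -0. , -179.9])]
clock: 9.95
position: [584.9, -195.9, 61.2]
ee_rot: [0.3, -0.048, 0.953, 0.014]
ft_force: [-4.3, -1.7, 3.8]
finger_gap: 0.3
grip_force: 58.5
9.95 [ 584.9 -195.9   61.2] [-4.3 -1.7  3.8] 0.3 58.5 [-0.76 -0.42 -0.81  0.75  0.45 -0.76]
stub 0.0 0.0 TCP [ 585.5 -195.1   61.6] [-0.0009  0.0007  0.0001] [array([-0.1, -0. ,  0. ]), array([ 0.0e+00, -1.0e-01, -1.8e+02])]
9.95 [ 584.9 -195.9   61.2] [-4.3 -1.7  3.8] 0.3 58.5 [-0.76 -0.42 -0.81  0.75  0.45 -0.76]
stubput 50.0 0.0 TCP [559.5  11.4 101.4] [-0.0197  0.2088 -0.0357] [array([ 2.6, -0. ,  3.8]), array([   0. ,    3.9, -176.1])]
```

```bash
python3 -m jog '[0,0,-0.03,0,0,0,0,0,-0.055,0,0,0,-0.02,0.209,-0.05,2.6,0,3.8,-0.02,0.209,-0.05,2.6,0,3.8,-0.02,0.209,-0.05,2.6,0,3.8,-0.02,0.209,-0.05,2.6,0,3.8,-0.02,0.209,-0.05,2.6,0,3.8,-0.02,0.209,-0.04,2.6,0,3.8]'; python3 -m jog '[0,0,0,0,0,0,0,0,0,0,0,0,0,0,0,0,0,0,0,0,0,0,0,0,0,0,0,0,0,0,0,0,0,0,0,0,0,0,0,0,0,0,0,0,0,0,0,0]'; python3 plan.py stubput 8 20 0
```

```text
clock: 10.75
position: [567.6, 14.5, 104.4]
ee_rot: [0.297, -0.012, 0.955, 0.004]
ft_force: [0.6, -0.3, -3.1]
finger_gap: 0.295
grip_force: 64.5
clock: 11.55
position: [567.5, 11.7, 104.0]
ee_rot: [0.296, -0.01, 0.955, 0.004]
ft_force: [-0.2, 0.1, -2.5]
finger_gap: 0.297
grip_force: 64.4
11.55 [567.5  11.7 104. ] [-0.2  0.1 -2.5] 0.297 64.4 [-0.31 -0.84 -1.01  0.82  0.19 -0.28]
stubput 20.0 0.0 TCP [576.7  11.7  76.8] [ 0.0078 -0.0002  0.0276] [array([ 0.1, -0.5,  0. ]), array([ 8.0e-01,  1.0e-01, -1.8e+02])]
```

```bash
python3 -m jog '[0.004,0,0.01,0,-0.5,0,0.004,0,0.02,0,-0.5,0,0.004,0,0.028,0,-0.5,0,0.004,0,0.028,0,-0.5,0,0.004,0,0.028,0,-0.5,0,0.004,0,0.028,0,-0.5,0,0.004,0,0.028,0,-0.5,0,0.004,0,0.028,0,-0.5,0]'; python3 plan.py stubput 8 0 0
```

```text
clock: 12.35
position: [580.2, 12.0, 79.1]
ee_rot: [0.301, -0.01, 0.954, 0.004]
ft_force: [-0.1, -0.2, -1.9]
finger_gap: 0.299
grip_force: 64.4
12.35 [580.2  12.   79.1] [-0.1 -0.2 -1.9] 0.299 64.4 [-0.31 -0.77 -1.03  0.73  0.19 -0.27]
stubput 0.0 0.0 TCP [588.2  12.   60.4] [ 0.0042 -0.0002  0.0199] [array([ 0.1, -0. ,  0. ]), array([ 0.0e+00,  1.0e-01, -1.8e+02])]
```

```bash
python3 -m jog '[0.002,0,0.01,0,0,0,0.002,0,0.016,0,0,0,0.002,0,0.018,0,0,0,0.003,0,0.019,0,0,0,0.003,0,0.019,0,0,0,0.004,0,0.019,0,0,0,0.004,0,0.019,0,0,0,0.004,0,0.019,0,0,0]'; python3 plan.py stubput 8 0 0
```

```text
clock: 13.15
position: [587.6, 12.2, 60.8]
ee_rot: [0.3, -0.01, 0.954, 0.004]
ft_force: [-0.0, -0.2, -2.5]
finger_gap: 0.295
grip_force: 64.5
13.15 [587.6  12.2  60.8] [-0.  -0.2 -2.5] 0.295 64.5 [-0.3  -0.72 -1.03  0.67  0.18 -0.27]
stubput 0.0 0.0 TCP [588.2  12.   60.4] [-0.0002 -0.0002  0.0007] [array([ 0.1, -0. ,  0. ]), array([ 1.0e-01,  1.0e-01, -1.8e+02])]
```

```bash
python3 -m jog '[0,0,0.001,0,0,0,0.001,0,0.0015,0,0,0,0.001,0,0.002,0,0,0,0.001,0,0.002,0,0,0,0.001,0,0.002,0,0,0,0.001,0,0.002,0,0,0,0.001,0,0.002,0,0,0,0.001,0,0.002,0,0,0]'; python3 plan.py stubput 8 0 0
```

```text
clock: 13.95
position: [588.6, 11.9, 60.1]
ee_rot: [0.301, -0.01, 0.954, 0.003]
ft_force: [-13.7, -1.3, 11.4]
finger_gap: 0.293
grip_force: 66.6
13.95 [588.6  11.9  60.1] [-13.7  -1.3  11.4] 0.293 66.6 [-0.3  -0.71 -1.03  0.67  0.18 -0.27]
stubput 0.0 0.0 TCP [588.2  12.   60.4] [ 0.0002  0.0001 -0.0004] [array([0., 0., 0.]), array([-1.0e-01,  1.0e-01, -1.8e+02])]
```

```bash
python3 -m jog '[0,0,0,0,0,0,0,0,0,0,0,0,0,0,0,0,0,0,0,0,0,0,0,0,0,0,-0.01,0,0,0,-0.003,0,-0.03,0,0,0,-0.008,0,-0.05,0,0,0,-0.03,0,-0.08,0,0,0]' 0.4; python3 plan.py slen 7 0 60;  python3 - <<'E'
from plan import *
w=bot.capture("wrist"); cv2.imwrite("pics/w4.png",w["image"][:,:,::-1])
for a in (0,35,70): print(proj(w,rest(*SH,a,14)).round(0))
E
```

```text
clock: 14.75
position: [568.8, 12.2, 137.5]
ee_rot: [0.295, -0.01, 0.955, 0.005]
ft_force: [0.0, -0.3, -1.3]
finger_gap: 0.6
grip_force: 0.0
14.75 [568.8  12.2 137.5] [ 0.  -0.3 -1.3] 0.6 0.0 [-0.31 -0.84 -0.95  0.89  0.19 -0.28]
slen 0.0 60.0 TCP [418.5 -99.6  63. ] [ 0.1679 -0.1087 -0.025 ] [array([ -3.4,  34.2, -11.6]), array([ 49.8,   4.9, 161. ])]
[319. 168.]
[319. 227.]
[319. 281.]
```

View pics/w4.png

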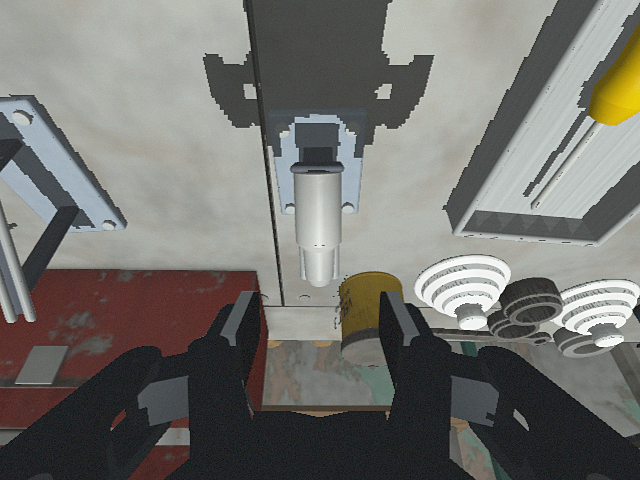

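The stubby punch lies straight on the short rest, with its flat end at the stop at (319,172) and its nose at (319,285), as predicted. Now the slender punch.

```bash
python3 -m jog '[0.168,-0.109,-0.025,-3.4,34.2,-11.6,0.168,-0.109,-0.025,-3.4,34.2,-11.6,0.168,-0.109,-0.025,-3.4,34.2,-11.6,0.168,-0.109,-0.025,-3.4,34.2,-11.6,0.168,-0.109,-0.025,-3.4,34.2,-11.6,0.168,-0.109,-0.025,-3.4,34.2,-11.6,0.168,-0.109,-0.025,-3.4,34.2,-11.6,0.168,-0.109,-0.025,-3.4,34.2,-11.6]' 0.5; python3 plan.py slen 7 0 0;  python3 - <<'E'
from plan import *
w=bot.capture("wrist"); cv2.imwrite("pics/w5.png",w["image"][:,:,::-1]); pickle.dump(w,open('w5.pkl','wb'))
P=np.array([430,-96.8,10]);u=np.array([np.cos(r(13.2)),np.sin(r(13.2)),0])
for a in (-55,-12,55): print(proj(w,P+a*u).round(0))
E
```

```text
clock: 15.6
position: [421.7, -100.3, 66.2]
ee_rot: [0.004, -0.115, 0.993, -0.001]
ft_force: [0.1, -0.7, 0.6]
finger_gap: 0.501
grip_force: 0.0
15.6 [ 421.7 -100.3   66.2] [ 0.1 -0.7  0.6] 0.501 0.0 [-0.54 -0.41 -0.67  1.3   0.   -0.77]
slen 0.0 0.0 TCP [418.5 -99.6   3. ] [0.0035 0.0017 0.0632] [array([-0.2,  0.5,  0. ]), array([  -0.8,   -0.3, -180. ])]
[323. 185.]
[323. 258.]
[323. 356.]
```

View pics/w5.png

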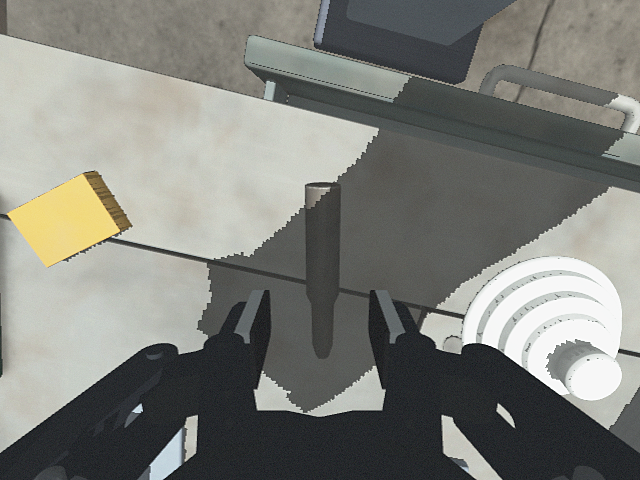

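The wrist view shows the slender punch running from its flat end at (322,187) to its nose at (322,357), centred between the fingers and as predicted.

```bash
python3 -m jog '[0.0035,0.0015,0.03,0,0.5,0,0.0035,0.0015,0.055,0,0.5,0,0.0035,0.0015,0.063,0,0.5,0,0.0035,0.0015,0.063,0,0.5,0,0.0035,0.0015,0.063,0,0.5,0,0.0035,0.0015,0.063,0,0.5,0,0.0035,0.0015,0.063,0,0.5,0,0.0035,0.0015,0.063,0,0.5,0]'; python3 plan.py slen 7 0 0; python3 -m jog '[0,0,0,0,0,0,0,0,0,0,0,0,0,0,0,0,0,0,0,0,0,0,0,0,0,0,0,0,0,0,0,0,0,0,0,0,0,0,0,0,0,0,0,0,0,0,0,0]' 1;python3 plan.py slen 7 0 0;python3 plan.py slenput 7 40 0
```

```text
clock: 16.45
position: [418.4, -100.4, 3.5]
ee_rot: [-0.0, -0.115, 0.993, -0.002]
ft_force: [0.2, 0.4, 0.1]
finger_gap: 0.5
grip_force: 0.0
16.45 [ 418.4 -100.4    3.5] [0.2 0.4 0.1] 0.5 0.0 [-0.54 -0.35 -0.74  1.18 -0.   -0.77]
slen 0.0 0.0 TCP [418.5 -99.6   3. ] [-0.0002  0.0007  0.0005] [array([-0.2, -0.1, -0. ]), array([-1.0e-01,  3.0e-01,  1.8e+02])]
clock: 17.25
position: [418.1, -100.2, 3.2]
ee_rot: [-0.001, -0.115, 0.993, -0.002]
ft_force: [-3.2, 1.2, 6.0]
finger_gap: 0.211
grip_force: 59.0
17.25 [ 418.1 -100.2    3.2] [-3.2  1.2  6. ] 0.211 59.0 [-0.54 -0.35 -0.74  1.18 -0.   -0.77]
slen 0.0 0.0 TCP [418.5 -99.6   3. ] [-0.0005  0.0005  0.0002] [array([-0.2, -0.1, -0. ]), array([ -0.2,   0.3, 180. ])]
17.25 [ 418.1 -100.2    3.2] [-3.2  1.2  6. ] 0.211 59.0 [-0.54 -0.35 -0.74  1.18 -0.   -0.77]
slenput 40.0 0.0 TCP [ 577.8 -195.9  100.7] [-0.1334 -0.13   -0.0974] [array([  2.1, -35. ,   7.2]), array([  52.1,    3.1, -164.8])]
```

```bash
python3 -m jog '[0,0,-0.05,0,0,0,0,0,-0.1,0,-8,0,-0.133,-0.13,-0.14,2.1,-35,7.2,-0.133,-0.13,-0.14,2.1,-35,7.2,-0.133,-0.13,-0.14,2.1,-35,7.2,-0.133,-0.13,-0.14,2.1,-35,7.2,-0.133,-0.13,-0.12,2.1,-35,7.2,-0.133,-0.13,-0.12,2.1,-35,7.2]'; python3 plan.py slenput 7 40 0;python3 - <<'E'
from plan import *
w=bot.capture("wrist"); cv2.imwrite("pics/w6.png",w["image"][:,:,::-1]); pickle.dump(w,open('w6.pkl','wb'))
E
```

```text
clock: 18.05
position: [575.3, -194.9, 118.6]
ee_rot: [0.297, -0.047, 0.953, 0.017]
ft_force: [-0.9, 0.8, -4.5]
finger_gap: 0.211
grip_force: 60.8
18.05 [ 575.3 -194.9  118.6] [-0.9  0.8 -4.5] 0.211 60.8 [-0.77 -0.5  -0.76  0.9   0.45 -0.78]
slenput 40.0 0.0 TCP [ 577.8 -195.9  100.7] [ 0.0082 -0.0014  0.016 ] [array([ 0.2, -0.3, -0.2]), array([ -0.5,  -0.3, 179.8])]
```

View pics/w6.png

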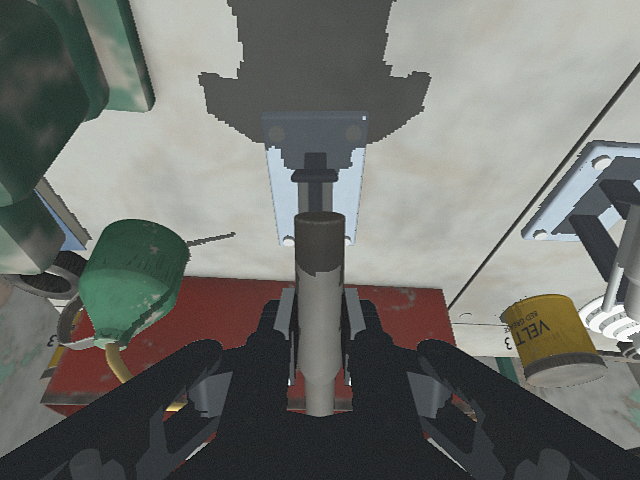

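The wrist view shows the slender punch held straight, its flat end centred at about (320,218) and in line with the rods and the stop plate at (316,175). Next I'll measure the distance from grip to flat end.

```bash
python3 - <<'E'
from plan import *
w=pickle.load(open('w6.pkl','rb')); o=bot.get_obs(); q=o["ee_rot"];R0=Ro.from_quat([q[1],q[2],q[3],q[0]])
for v,h in((211,-17),(218,-7)):   # top edge of the end disc; its centre
    C,d=ray(w,320,v); c=R0.inv().apply(C-o["position"]); d=R0.inv().apply(d); print((c+d*(h-c[2])/d[2]).round(1))
E
python3 plan.py slenput 7 12 0
```

```text
[ 47.7  -0.3 -17. ]
[42.9 -0.3 -7. ]
18.1 [ 575.6 -194.7  119.9] [ 0.2  0.2 -3.6] 0.203 60.8 [-0.77 -0.5  -0.76  0.9   0.45 -0.78]
slenput 12.0 0.0 TCP [ 593.7 -194.3   77.8] [ 0.0091 -0.0016  0.0449] [array([ 0.2, -0.3, -0.1]), array([ -0.5,  -0.3, 179.9])]
```

```bash
python3 -m jog '[0.005,-0.0015,0.02,0,-0.3,0,0.005,-0.0015,0.035,0,-0.3,0,0.005,-0.0015,0.045,0,-0.3,0,0.005,-0.0015,0.05,0,-0.3,0,0.005,-0.0015,0.053,0,-0.3,0,0.005,-0.0015,0.053,0,-0.3,0,0.005,-0.0015,0.053,0,-0.3,0,0.005,-0.0015,0.053,0,-0.3,0]'; python3 plan.py slenput 7 0 0
```

```text
clock: 18.9
position: [603.7, -195.1, 77.2]
ee_rot: [0.303, -0.048, 0.952, 0.015]
ft_force: [0.1, 0.2, -2.3]
finger_gap: 0.204
grip_force: 60.8
18.9 [ 603.7 -195.1   77.2] [ 0.1  0.2 -2.3] 0.204 60.8 [-0.73 -0.39 -0.76  0.75  0.44 -0.73]
slenput 0.0 0.0 TCP [ 600.6 -193.6   67.9] [0.0078 0.0018 0.0059] [array([-0. ,  0.3,  0. ]), array([-4.0e-01, -1.0e-01, -1.8e+02])]
```

```bash
python3 -m jog '[0.002,0.002,0.003,0,0.3,0,0.004,0.002,0.005,0,0.3,0,0.004,0.002,0.006,0,0.3,0,0.004,0.002,0.006,0,0.3,0,0.005,0.002,0.006,0,0.3,0,0.005,0.002,0.006,0,0.3,0,0.005,0.002,0.006,0,0.3,0,0.005,0.002,0.006,0,0.3,0]'; python3 plan.py slenput 7 0 0
```

```text
clock: 19.7
position: [603.2, -193.6, 69.6]
ee_rot: [0.3, -0.048, 0.952, 0.014]
ft_force: [-1.0, -4.4, 3.0]
finger_gap: 0.207
grip_force: 61.4
19.7 [ 603.2 -193.6   69.6] [-1.  -4.4  3. ] 0.207 61.4 [-0.73 -0.38 -0.77  0.74  0.44 -0.73]
slenput 0.0 0.0 TCP [ 600.6 -193.6   67.9] [ 0.0031  0.0002 -0.0002] [array([-0.1,  0. ,  0. ]), array([-0.0e+00, -1.0e-01, -1.8e+02])]
```

```bash
python3 -m jog '[0.001,-0.0008,0,0,0,0,0.002,-0.0008,0,0,0,0,0.002,-0.0008,0,0,0,0,0.003,-0.0008,0,0,0,0,0.003,-0.0008,0,0,0,0,0.003,-0.0008,0,0,0,0,0.003,-0.0008,0,0,0,0,0.003,-0.0008,0,0,0,0]'; python3 plan.py slenput 7 0 0
```

```text
clock: 20.5
position: [601.2, -194.0, 68.0]
ee_rot: [0.301, -0.049, 0.952, 0.015]
ft_force: [5.4, -2.9, 1.9]
finger_gap: 0.206
grip_force: 61.0
20.5 [ 601.2 -194.    68. ] [ 5.4 -2.9  1.9] 0.206 61.0 [-0.73 -0.38 -0.77  0.74  0.44 -0.74]
slenput 0.0 0.0 TCP [ 600.6 -193.6   67.9] [ 0.0005  0.0005 -0.0003] [array([-0. ,  0.1,  0.1]), array([-1.000e-01, -0.000e+00, -1.799e+02])]
```

It is now touching both the stop (uphill force of about 6 N) and the rods, so I'll release and retreat.

```bash
python3 -m jog '[0.0005,0,0.0005,0,0,0,0.0005,0,0.0005,0,0,0,0.0005,0,0.0005,0,0,0,0.0005,0,0.0005,0,0,0,0.0005,0,0.0005,0,0,0,0.0005,0,-0.03,0,0,0,0,0,-0.07,0,0,0,0,0,-0.09,0,0,0]' 0.4; python3 -m jog '[0.03,0,-0.03,0,0,0,0.06,0,-0.06,0,0,0,0.06,0,-0.06,0,0,0,0.06,0,-0.06,0,0,0,0.06,0,-0.06,0,0,0,0.06,0,-0.06,0,0,0,0.06,0,-0.06,0,0,0,0.06,0,-0.06,0,0,0]'
python3 - <<'E'
from plan import *
show()
w=bot.capture("wrist")
for a in (0,55,110): print('long',proj(w,rest(*LO,a,11)).round(0))
for a in (0,70): print('short',proj(w,rest(*SH,a,14)).round(0))
t=bot.capture("scene")["image"]
cv2.imwrite("pics/w7.png",w["image"][:,:,::-1])
E
```

```text
clock: 21.3
position: [548.7, -199.6, 143.5]
ee_rot: [0.301, -0.049, 0.952, 0.014]
ft_force: [0.9, -0.1, 0.3]
finger_gap: 0.598
grip_force: 0.0
clock: 22.1
position: [466.2, -206.9, 155.2]
ee_rot: [0.3, -0.049, 0.953, 0.016]
ft_force: [-0.0, -1.0, 0.6]
finger_gap: 0.598
grip_force: 0.0
22.1 [ 466.2 -206.9  155.2] [-0.  -1.   0.6] 0.598 0.0 [-1.01 -0.82 -0.88  1.21  0.54 -1.03]
long [319. 248.]
long [319. 308.]
long [319. 362.]
short [556. 265.]
short [537. 335.]
```

View pics/w7.png

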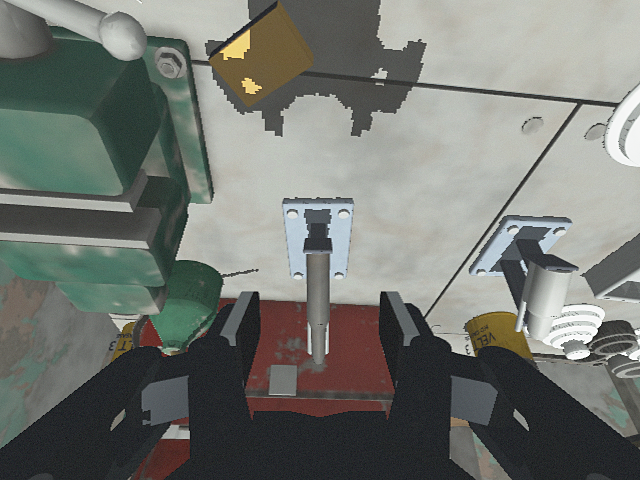

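The slender punch lies straight along the rods, from the stop at (318,250) to its nose at (318,365), which matches the prediction of 248 to 362. The stubby punch is still seated at (550,290), and the robot is clear of everything.

```bash
python3 -c "
from bench import bot
print(bot.hand_in())"
```

```text
the job is handed in; nothing more can be done
None
```

The job is handed in at about 22 s: the screwdriver lies in the tray, the stubby punch is on the short rest and the slender punch on the long rest, both nose up against their stops; no verdict was returned.

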